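# Seat and hold the bayonet lamp cartridge

### The job

Lift the lamp cartridge (the part with the bar grip and two side lugs) out of its cavity in the moulded tray, push it down into the spring socket on top of the light-source box with its lugs through the two slots, and twist it a quarter turn clockwise, seen from above, to its stop. Finish while still gripping it and pressing it fully home, its flange down on the socket's rim, so that a colleague can tighten the clamp; do not let go. Leave the blanking plug in the tray and the other things on the bench alone.

Things in the scene. Friction and masses are not known exactly. Their poses are not given: they have to be found in the camera images.
- cartridge: Lamp cartridge, loose, about 120 g, upright in either tray cavity. Origin: centre of its underside, z up. From below: aluminium barrel 26 mm across, z 0-30, foot tapered; two steel lugs along +x and -x, 8 mm wide, out to 21.5 mm from the axis, z 12-19; grey flange 48 mm across, z 30-36; grey bar grip 42 mm along x (in line with the lugs), 16 mm along y, z 36-66. Half a turn leaves it the same.
- plug: Blanking plug, bystander, loose: same barrel and flange as the cartridge but without lugs, with a round knob 24 mm in diameter, 50 mm tall in all, in the tray's other cavity. Origin: centre of its underside.
- tray: Moulded white plastic tray, fixed, 190 (x) x 100 (y) x 30 mm. Origin: centre of its underside. Two open cavities at x = -45 and +45 mm, each 47 (x) x 31 mm (y), 24 mm deep. Parts stand upright on the cavity floor, 6 mm above the bench, the flange 6 mm above the tray's top, x axis within 0.06 rad of the tray's.
- lampbox: Off-white light-source box, fixed, 170 (x) x 220 (y) x 90 mm high, carrying handle on its +x side. Origin: centre of its underside. On the middle of its top stands the socket, an aluminium collar 60 mm in outer diameter and 40 mm high. To enter it, the cartridge's bar and lugs lie along the box's x axis. Home (flange on the rim), the cartridge's origin is 100 mm above the box's.
- socket_mouth (a point): Centre of the socket's mouth, at rim level, 130 mm above the box's origin; axes as the box. Round bore 32 mm across with two slots along +x and -x, 13 mm wide, out to 24 mm from the axis, through a ledge 6 mm thick. The lugs can turn under it when the cartridge is under 5 mm above home. Stops end the turn about 93 degrees clockwise from above, bar along the box's y.
- plunger (a joint): Spring contact in the socket, m pressed down from rest: 0 untouched, touched when the cartridge is 12 mm above home, 0.012 when the cartridge is home. Pushes up with about 3 N at rest rising 0.9 N per mm, 14 N at home. Turned anticlockwise the cartridge is blocked after about 45 to 50 degrees.
- jar: Bystander: sample jar with blue cap, 48 mm in diameter, 75 mm tall. Origin: centre of its underside.
- washbottle: Bystander: white bottle, 64 mm in diameter, 160 mm tall. Origin: centre of its underside.
- carton: Bystander: small cardboard carton 60 x 110 x 30 mm. Origin: centre of its underside.
There are look-alikes about, which are no part of the job. What is shaped like the cartridge but pink is not meant.

How it is judged:
By the outcome, as a careful person would: the job done as asked, in the order asked, and still so for the second after the job is handed in, while the arm keeps its last pose, push and grip.
It also fails if it takes over 48 s, if anything falls off the work surface, if the arm or the gripper's body presses on something with over 40 N, if the wrist force passes 120 N, or if a joint passes its speed limit or range.

### The arm

A 6-joint arm with a two-finger parallel gripper is mounted at the origin on the work surface. World frame = base frame: x ahead of the robot, y to its left, z up, the work surface at z = 0. Lengths are in m, angles in rad, forces in N, time in s.
With the tool pointing down it reaches from about 0.25 to 0.775 m from the base axis. Payload 4 kg.
Tool frame: the origin (TCP) lies midway between the tips of the shut fingers; the grasp point (between the pads) lies 19 mm behind it (arm.hold_point_z is the distance from the TCP to the grasp point, in m); x points along the fingers, y is the direction in which the jaws open and shut, and the axes are right-handed (so a half turn about x gives the same grasp; the last joint's range is limited). The gripper opens to 85 mm and grips with 20 to 120 N. Pads are 22 mm wide; open, the fingers measure 114 mm over their backs; the gripper's body (76 mm by 85 mm) begins 54 mm behind the grasp point. The pads swing forward as they close: fully open they stand 13 mm farther back than shut.
Start: joints at [1.089, 0.087, 1.371, -0, 1.684, -0.103], TCP at [0.203, 0.511, 0.231] pointing down, gripper open.
Joint ranges: [-3.1, 3.1], [-0.76, 2.03], [0.27, 2.55], [-1.08, 4.22], [0.17, 2.65], [-2.57, 2.57]. Speed limits (rad/s): [2.79, 2.79, 3.14, 3.14, 3.14, 3.14].

### API

Orientations are given as a unit quaternion [x, y, z, w].
In Python, from workcell import arm gives the robot as it stands.
- The arm moves only by the shell command python3 -m inch 'ROWS' [OPENING] [FORCE]. ROWS is JSON, one flat list of numbers, 4 for each row, row after row: the shift along the tool's x, y, z in m, then the turn about the tool's x in degrees. In form: [dx, dy, dz, roll, dx, dy, dz, roll, ...]. A call has 1 to 12 rows; each row is the pose to reach, as a shift and turn from the pose measured when the call began, along the tool's axes at that moment; what a row does not reach only later rows make up. A row lasts 1/8 s, in which the tool goes at most 62.5 mm and 10.7 degrees, less where a joint would pass 70% of its speed; a pose out of reach is approached as far as the arm can. A call with a gripper value outside its range is refused whole. OPENING is the finger opening in m, from 0 to 0.0854, set as the call begins (- or left out, the last holds). The fingers move at their own pace and stop on an object; FORCE is the grip in N (left out, the last holds). Time passes only in rows, so rows that repeat a pose let the fingers close. It gives the time, the measured TCP pose, the force and the opening at its end, in the units of the state.
- arm.get_state(): the state, without advancing time (a new reading comes with each control period).
- arm.camera(name): name is "side" or "top" or "wrist"; returns a dict with "pixels" (384x512x3 uint8, red, green, blue), "mtx" (3x3 intrinsics, pixels), "R" (3x3) and "t" (3): a world point X has camera coordinates R X + t. Camera axes: x right, y down, z forward; pixel columns grow to the right and rows downward; lengths in m; the calibration is good to about 2 mm. A picture is of the moment at which its call begins. There is no depth.
- arm.finish_job(): hands the job in, once; it reports no verdict.
Trained networks look in a picture, given as the dict that the camera call returned (one of the last four; its "shot" number tells which), for a name from the list of things; names that differ only in an ending like _2 or _b are one class to them, and where a whole thing is asked for, a point or a joint stands for the part that bears it (a point fixed in the world has none). Each returns a list of dicts, best first, with "confidence" (0 to 1); they miss things now and then, are a little off and sometimes report something else, mostly with a low value. They report only what shows in the picture. A call takes as long as a camera call. They do not tell look-alikes from the thing itself.
- arm.outline_of(picture, target): "region" (384x512 bool, what is visible of it) and "centre" ([column, row] in pixels, amid what is visible of it).
The state is a dict: "time": time; "joint_positions": joint angles; "qd": joint speeds; "joint_torque": joint torques, N m; "position": TCP position; "orientation": TCP orientation; "ft_force": force on the tool from outside, world axes, zero at the start; "moment": the same for the moment, N m; "grip_width": finger opening in m.
Only numpy, scipy, OpenCV 4.12 (cv2) and the standard library are available. Lean on these libraries where they do the work, as an engineer would, in place of code of your own. Each camera call takes 0.05 s, during which the arm holds its last target. There are 200 camera calls.

## Working session

There is one attempt and no reset: what is moved stays moved. The work goes in short steps, Python scripts to look and compute and a shell command to move; the robot and the scene stay as the last step left them, time stands still between calls to the robot, and variables do not carry over. Pictures are saved under pics/ and viewed, about 8 in all and at most 12, crops included, and the job is handed in when it is done.

```bash
mkdir -p pics; ls
python3 - <<'E'
from workcell import arm
import cv2,numpy as np
s=arm.get_state();print(s)
ims=[]
for n in("top","side"):
    p=arm.camera(n);ims.append(p["pixels"][:,:,::-1]);print(n,p["mtx"].tolist(),p["R"].tolist(),p["t"].tolist())
    for t in("cartridge","plug","tray","lampbox","plunger"):
        for d in arm.outline_of(p,t)[:3]:print(t,round(d["confidence"],2),np.round(d["centre"]),d["region"].sum())
    cv2.imwrite(f"pics/{n}0.png",cv2.resize(ims[-1],(800,600)))
E
```

```text
pics
{'time': 0.0, 'joint_positions': array([ 1.08888111e+00,  8.79526480e-02,  1.37228203e+00, -2.37267979e-06,
        1.68356753e+00, -1.03103069e-01]), 'qd': array([ 1.04899450e-04,  1.71038782e-03,  2.82209246e-05, -1.07275978e-03,
       -2.03572813e-03,  5.77263946e-04]), 'joint_torque': array([ 1.24042715e-03, -3.51866984e+01, -3.13275075e+01,  4.82840392e-05,
        1.05451510e-02,  4.34824827e-06]), 'position': array([0.2031749 , 0.51056312, 0.2301263 ]), 'orientation': array([ 0.13238273,  0.69468507, -0.13387924,  0.69423614]), 'ft_force': array([-0.29782691,  0.57981594, -1.18749507]), 'moment': array([0.02465884, 0.01858597, 0.03236521]), 'grip_width': 0.08524388265594485}
top [[482.57298838567664, 0.0, 257.44592588172793], [0.0, 482.57298838567664, 196.67736317532467], [0.0, 0.0, 1.0]] [[-0.012108856755833364, -0.9999265327694025, 0.0005519527406309024], [-0.9939453833076797, 0.011976137494371588, -0.10922063510191495], [0.10920600070241769, -0.001871147903584352, -0.9940173782264103]] [0.02025745159994329, 0.6294666314921193, 1.6886015080157997]
cartridge 0.7 [339. 193.] 145
cartridge 0.65 [265. 225.] 140
plug 0.59 [305. 240.] 117
tray 0.72 [303. 232.] 1182
side [[392.9244799478691, 0.0, 260.78056073730716], [0.0, 392.9244799478691, 192.38552222829347], [0.0, 0.0, 1.0]] [[0.7896167151734779, -0.6134332920366985, -0.014319194798074582], [-0.3925670048567949, -0.4871050913859514, -0.7801408697431823], [0.47158942928824416, 0.6216335143530328, -0.6254399923387421]] [-0.4670167866111953, 0.32299932387662095, 0.8639391489514117]
cartridge 0.77 [319. 232.] 256
cartridge 0.71 [316. 284.] 377
cartridge 0.63 [288. 249.] 308
plug 0.83 [259. 263.] 224
tray 0.72 [270. 266.] 2324
lampbox 0.81 [202. 184.] 4142
```

View pics/top0.png

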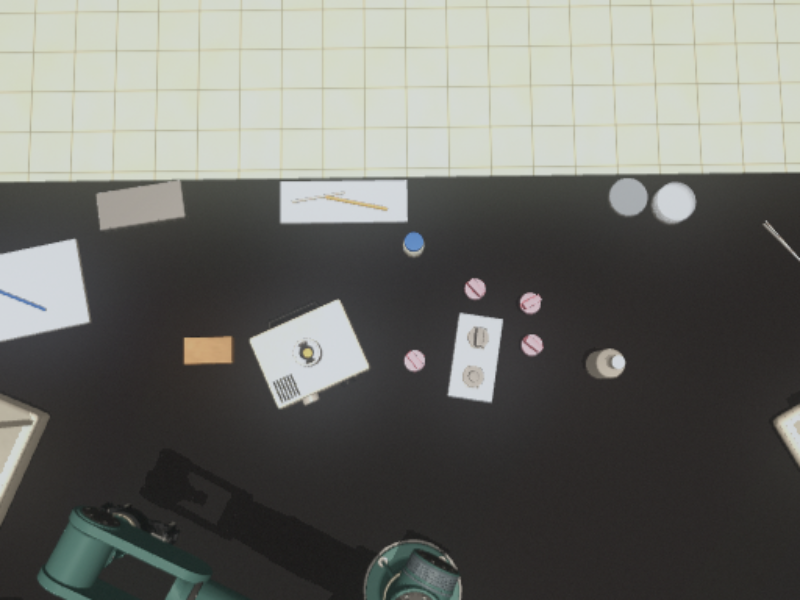

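View pics/side0.png

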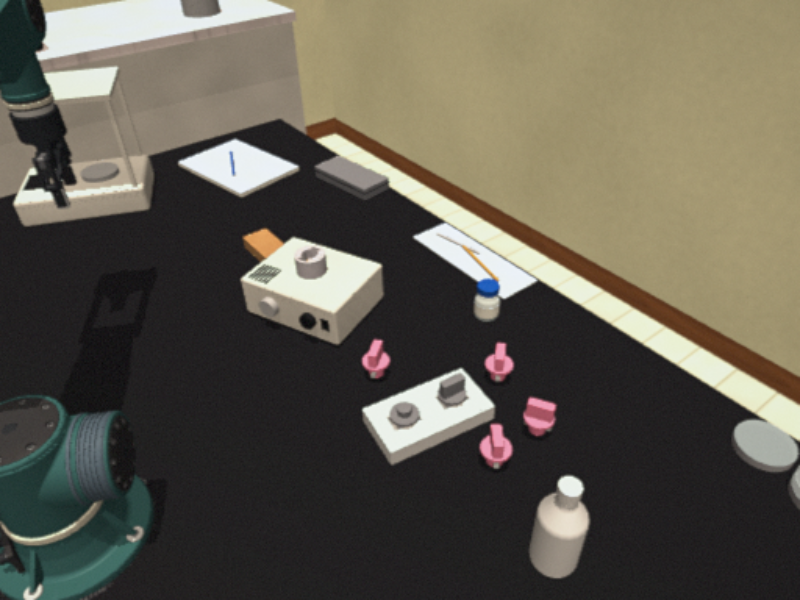

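The top view shows the box with its socket at (308,353). The tray is at (475,357), with the grey cartridge in the far cavity at (479,338), the plug at (473,376), and pink decoys around it. The side view agrees.

```bash
cat > h.py <<'E'
import numpy as np,cv2
from workcell import arm
from scipy.spatial.transform import Rotation as Ro
def ray(p,uv,z):
    K,R,t=map(np.array,(p["mtx"],p["R"],p["t"])); uv=np.atleast_2d(uv).astype(float)
    d=np.c_[uv,np.ones(len(uv))]@np.linalg.inv(K).T@R; c=-R.T@t
    return c+d*((z-c[2])/d[:,2])[:,None]
def proj(p,X):
    q=np.atleast_2d(X)@np.array(p["R"]).T+p["t"]; q=q@np.array(p["mtx"]).T; return q[:,:2]/q[:,2:]
def tool(s=None):
    s=s or arm.get_state(); return np.array(s["position"]),Ro.from_quat(s["orientation"]).as_matrix()
def info():
    P,R=tool();print("TCP",P.round(4),"jaw az",np.degrees(np.arctan2(R[1,1],R[0,1])).round(1),"R",R.round(3).tolist());return P,R
def togo(X,jaw=None):
    "tool-frame shift to bring TCP to X; turn needed (deg about tool x) so the jaws open along azimuth jaw"
    P,R=tool();print("shift",(R.T@(np.array(X)-P)).round(4))
    if jaw is not None:
        a=np.degrees(np.arctan2(R[1,1],R[0,1]));d=(a-jaw+90)%180-90;print("roll",round(d,1),"or",round(d-180*np.sign(d),1))
def save(p,n,crop=None,f=1):
    im=p["pixels"][:,:,::-1]
    if crop: im=im[crop[1]:crop[3],crop[0]:crop[2]]
    cv2.imwrite(f"pics/{n}.png",cv2.resize(im,None,fx=f,fy=f,interpolation=cv2.INTER_CUBIC))
E
python3 - <<'E'
from h import *
info()
p=arm.camera("top")
k=.64
for n,uv,z in(("cart",(479,338),.06),("plug",(473,376),.05),("socket",(308,352),.13),("boxtop c1",(250,340),.09),("c2",(340,300),.09),("c3",(368,368),.09),("c4",(280,407),.09),("tray1",(459,314),.03),("tray2",(502,319),.03),("t3",(491,402),.03),("t4",(448,396),.03),("jar",(414,244),.07),("bottle",(610,363),.1)):
    print(n,ray(p,np.array(uv)*k,z).round(4))
s=arm.camera("side")
for n,uv,z in(("cart",(453,385),.065),("socket",(311,256),.13)):print(n,ray(s,np.array(uv)*k,z).round(4))
w=arm.camera("wrist");P,R=tool()
Rw=np.array(w["R"]);c=-Rw.T@w["t"];print("wristcam in tool",(R.T@(c-P)).round(4),(R.T@Rw.T).round(3).tolist(),w["mtx"][0][0])
E
```

```text
TCP [0.2034 0.511  0.2313] jaw az 68.3 R [[0.0, 0.37, 0.929], [0.0, 0.929, -0.37], [-1.0, 0.0, -0.0]]
cart [[ 0.5556 -0.1584  0.06  ]]
plug [[ 0.4711 -0.144   0.05  ]]
socket [[0.5252 0.216  0.13  ]]
boxtop c1 [[0.5552 0.3486 0.09  ]]
c2 [[0.6415 0.1504 0.09  ]]
c3 [[0.4907 0.0895 0.09  ]]
c4 [[0.4082 0.2818 0.09  ]]
tray1 [[ 0.6132 -0.117   0.03  ]]
tray2 [[ 0.6005 -0.2152  0.03  ]]
t3 [[ 0.4125 -0.1853  0.03  ]]
t4 [[ 0.4271 -0.0884  0.03  ]]
jar [[ 0.7693 -0.0155  0.07  ]]
bottle [[ 0.4949 -0.4387  0.1   ]]
cart [[ 0.5558 -0.1661  0.065 ]]
socket [[0.5233 0.2057 0.13  ]]
wristcam in tool [-0.1414 -0.0003 -0.0785] [[0.001, -0.305, 0.952], [1.0, 0.001, -0.0], [-0.001, 0.952, 0.305]] 344.57255596880873
```

```bash
python3 -c "
from h import *
togo([.557,-.160,.2],81)"
```

```text
shift [ 0.0313 -0.4927  0.5767]
roll -12.7 or 167.3
```

```bash
python3 -m inch '[0,-0.04,0.047,-1, 0,-0.493,0.577,-13, 0,-0.493,0.577,-13, 0,-0.493,0.577,-13, 0,-0.493,0.577,-13, 0,-0.493,0.577,-13, 0,-0.493,0.577,-13, 0,-0.493,0.577,-13, 0,-0.493,0.577,-13, 0.03,-0.493,0.577,-13, 0.03,-0.493,0.577,-13, 0.03,-0.493,0.577,-13]' 0.085 90
python3 - <<'E'
from h import *
info();print(arm.get_state()["joint_positions"].round(2))
p=arm.camera("wrist");np.save("w1.npy",p["pixels"]);save(p,"w1",f=1.5)
for t in("cartridge","plug","tray"):
    for d in arm.outline_of(p,t)[:3]:
        print(t,round(d["confidence"],2),np.round(d["centre"]),d["region"].sum(),ray(p,d["centre"],.06)[0].round(4))
E
```

```text
time: 2.25
position: [0.55, -0.1472, 0.2038]
orientation: [0.054, 0.705, -0.054, 0.705]
ft_force: [0.7, 1.4, 0.1]
grip_width: 0.085
TCP [ 0.55   -0.1472  0.2038] jaw az 81.3 R [[0.001, 0.152, 0.988], [0.0, 0.988, -0.152], [-1.0, 0.0, 0.001]]
[-0.36  0.14  1.37  0.    1.63 -1.78]
cartridge 0.97 [404. 108.] 2750 [ 0.5097 -0.0202  0.06  ]
cartridge 0.84 [269. 287.] 1938 [ 0.6579 -0.1507  0.06  ]
cartridge 0.81 [115. 183.] 2316 [ 0.5352 -0.267   0.06  ]
plug 0.64 [245.  83.] 2481 [ 0.4717 -0.1432  0.06  ]
tray 0.83 [242. 120.] 18320 [ 0.4995 -0.15    0.06  ]
```

View pics/w1.png

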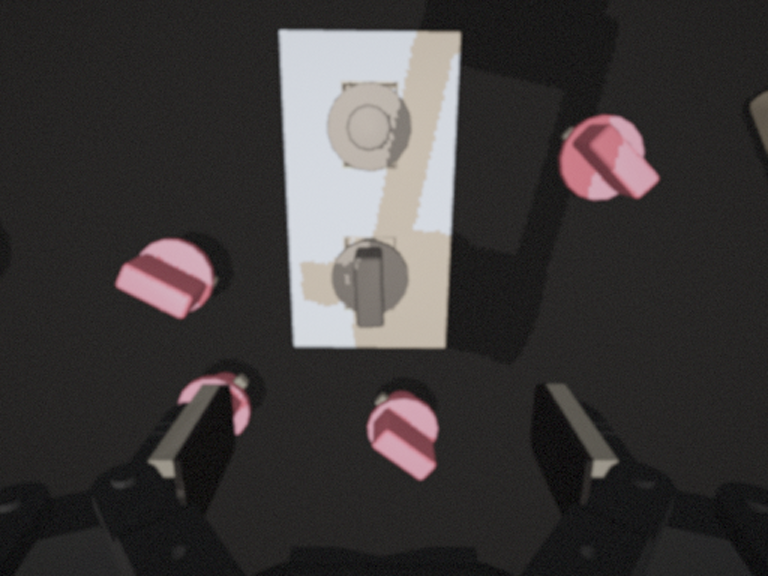

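The wrist view shows the grey cartridge in the cavity nearest the gripper. Its bar top is centred at about (370,291) and its flange at about (370,277). The plug is at (369,127), and the pink decoys are outside the tray.

Run:
```python
from h import *
p=arm.camera("wrist");k=1/1.5
print("top",ray(p,np.array([370.5,291])*k,.072),"flange",ray(p,np.array([370.5,277])*k,.042))
a,b=ray(p,np.array([[369,257.5],[370.5,326.5]])*k,.072);print(a,b,np.linalg.norm(a-b),np.degrees(np.arctan2(*(b-a)[1::-1])))
c=ray(p,np.array([[279,29],[461,30],[446,348],[293,348]])*k,.03);print(c.round(4),c.mean(0))
m=(c[2]+c[3]-c[0]-c[1])/2;print(np.linalg.norm(m),"tray az",np.degrees(np.arctan2(m[1],m[0])),"cav",c.mean(0)+.045*m/np.linalg.norm(m))
togo([.5575,-.158,.048],81)
```

```text
top [[ 0.55690404 -0.15394263  0.072     ]] flange [[ 0.55746381 -0.15469129  0.042     ]]
[ 0.53795248 -0.15170347  0.072     ] [ 0.57771984 -0.15730675  0.072     ] 0.04016017563891916 -8.020262333032857
[[ 0.413  -0.1826  0.03  ]
 [ 0.4287 -0.0837  0.03  ]
 [ 0.6168 -0.1139  0.03  ]
 [ 0.6013 -0.214   0.03  ]] [ 0.51496179 -0.14854971  0.03      ]
0.1907176239345383 tray az -9.300513918646288 cav [ 0.55937023 -0.15582228  0.03      ]
shift [ 0.1556 -0.0118  0.0106]
roll 0.3 or -179.7
```

```bash
python3 -m inch '[0,-0.006,0.0085,0, 0.05,-0.006,0.0085,-0.5, 0.1,-0.006,0.0085,-0.5, 0.14,-0.006,0.0085,-0.5, 0.156,-0.006,0.0085,-0.5, 0.156,-0.006,0.0085,-0.5, 0.156,-0.006,0.0085,-0.5]' 0.085 90 && python3 -m inch '[0,0,0,0,0,0,0,0,0,0,0,0,0,0,0,0,0,0,0,0,0,0,0,0]' 0 90
python3 -c "
from h import *
info()"
```

```text
time: 3.38
position: [0.5581, -0.1523, 0.0503]
orientation: [0.05, 0.704, -0.051, 0.707]
ft_force: [0.6, -0.4, 0.3]
grip_width: 0.0851
time: 4.12
position: [0.5581, -0.1529, 0.0505]
orientation: [0.05, 0.704, -0.051, 0.707]
ft_force: [-0.8, -2.2, 1.6]
grip_width: 0.0143
TCP [ 0.5581 -0.1529  0.0505] jaw az 81.8 R [[0.004, 0.143, 0.99], [-0.002, 0.99, -0.143], [-1.0, -0.001, 0.004]]
```

```bash
python3 -m inch '[-0.02,0,0,0,-0.06,0,0,0,-0.11,0,0,0,-0.165,0,0,0,-0.165,0,0,0,-0.165,0,0,0]'
python3 - <<'E'
from h import *
info();togo([.5236,.217,.22],112.5)
p=arm.camera("wrist");save(p,"w2",f=1.5)
E
```

```text
time: 4.88
position: [0.5571, -0.1521, 0.2145]
orientation: [0.05, 0.704, -0.051, 0.706]
ft_force: [0.4, 0.1, -2.0]
grip_width: 0.0141
TCP [ 0.5571 -0.1521  0.2145] jaw az 81.8 R [[0.003, 0.142, 0.99], [-0.0, 0.99, -0.142], [-1.0, -0.0, 0.003]]
shift [-0.0058  0.3606 -0.0858]
roll -30.7 or 149.3
```

View pics/w2.png

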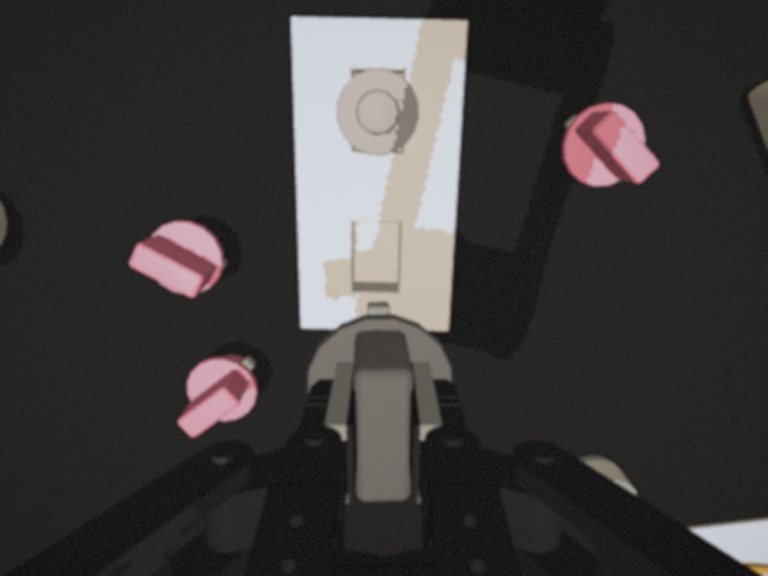

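The cartridge is held with its lug showing at (378,309). The cavity is empty and the plug is undisturbed. I'll go to a viewing pose where the socket is not hidden.

```bash
python3 - <<'E'
from h import *
p=arm.camera("wrist");P,R=tool();k=1/1.5
for n,uv,dz in(("top near",(384,369),.0215),("top far",(383,500),.0215),("lug tip",(378,306),-.0445+.019),("flange L",(307,385),-.0085),("flange R",(452,385),-.0085),("flange near",(379,317),-.0085)):
    X=ray(p,np.array(uv)*k,P[2]+dz)[0];print(n,(R.T@(X-P)*1000).round(1))
E
python3 -m inch '[-0.03,0.03,0,-2,-0.035,0.09,-0.008,-8,-0.035,0.407,-0.008,-31,-0.035,0.407,-0.008,-31,-0.035,0.407,-0.008,-31,-0.035,0.407,-0.008,-31,-0.035,0.407,-0.008,-31,-0.035,0.407,-0.008,-31,-0.035,0.407,-0.008,-31,-0.035,0.407,-0.008,-31,-0.035,0.407,-0.008,-31]'
python3 - <<'E'
from h import *
info()
p=arm.camera("wrist");save(p,"w3",f=1.5);print(arm.get_state()["joint_positions"].round(2))
for X in([.5236,.217,.13],):print(proj(p,X)*1.5)
E
```

```text
top near [-21.5   0.2 -18.5]
top far [-21.5   0.   22.2]
lug tip [ 25.5  -1.7 -18.9]
flange L [  8.5 -24.7   2.3]
flange R [ 8.5 22.4  2.2]
flange near [  8.5  -1.3 -21.3]
time: 6.35
position: [0.6068, 0.2503, 0.2481]
orientation: [-0.139, 0.694, 0.139, 0.693]
ft_force: [-0.1, 0.2, 0.9]
grip_width: 0.0143
TCP [0.6068 0.2503 0.2481] jaw az 112.7 R [[-0.001, -0.385, 0.923], [0.0, 0.923, 0.385], [-1.0, 0.001, -0.0]]
[ 0.3   0.33  1.05  0.    1.76 -1.66]
[[384.94789656  99.94909581]]
```

View pics/w3.png

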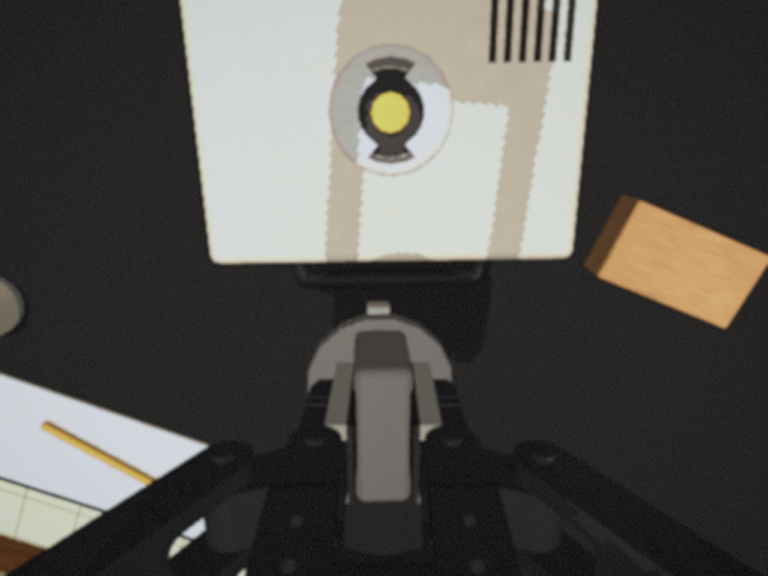

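The socket mouth is centred at about (391.5,109), with its slots at the top and bottom of the bore, in line with the tool. The yellow plunger shows in the bore. I'll work out the shift in the tool frame.

Run:
```python
from h import *
p=arm.camera("wrist");P,R=tool();k=1/1.5
f=lambda uv,z:(R.T@(ray(p,np.array(uv)*k,z)[0]-P)*1000)
im=cv2.resize(p["pixels"],None,fx=1.5,fy=1.5)
for n,uv,z in(("rim",(391.5,109.5),.13),("rimL",(330,109),.13),("rimR",(453,109),.13),("rimT",(391,44),.13),("rimB",(391,175),.13),("slotT",(390.5,57),.13),("slotB",(391,162),.13),("eL",(213,263),.09),("eR",(573,256.5),.09),("flangeL",(307,385),P[2]-.0085),("flangeR",(452,385),P[2]-.0085),("lug",(378,304),P[2]-.0255)):print(n,f(uv,z).round(1))
print("world",ray(p,np.array((391.5,109.5))*k,.13))
a=f((213,263),.09);b=f((573,256.5),.09);print("edge ang",np.degrees(np.arctan2((b-a)[2],(b-a)[1])))
d=arm.outline_of(p,"lampbox");m=(d[0]["region"]*255).astype(np.uint8) if d else None;print(d and d[0]["confidence"])
```

```text
rim [118.3   4.2 -85.4]
rimL [118.3 -25.  -85.6]
rimR [118.3  33.3 -85.6]
rimT [ 118.3    3.8 -113.7]
rimB [118.3   4.1 -54.9]
slotT [ 118.3    3.6 -108.2]
slotB [118.3   4.1 -61.1]
eL [ 158.2 -101.6    0.5]
eR [158.4 113.5  -3.6]
flangeL [  8.5 -24.4   1.7]
flangeR [ 8.5 22.5  1.6]
lug [ 25.5  -1.5 -20.1]
world [[0.52637781 0.22169118 0.13      ]]
edge ang -1.098950579830058
0.72
```

```bash
python3 -m inch '[0,0.0055,-0.03,-1,0,0.0055,-0.08,-1,0,0.0055,-0.087,-1,0.03,0.0055,-0.087,-1,0.063,0.0055,-0.087,-1,0.063,0.0055,-0.087,-1,0.063,0.0055,-0.087,-1]'
python3 - <<'E'
from h import *
info();print(arm.get_state()["joint_positions"].round(2))
p=arm.camera("wrist");s=arm.camera("side")
c=proj(s,[.525,.219,.14])[0].astype(int);print(c)
a=cv2.resize(p["pixels"][160:384,100:412],None,fx=1.6,fy=1.6);b=cv2.resize(s["pixels"][c[1]-45:c[1]+45,c[0]-40:c[0]+60],None,fx=4,fy=4,interpolation=cv2.INTER_CUBIC)
o=np.zeros((400,910,3),np.uint8);o[:a.shape[0],:a.shape[1]]=a;o[:360,510:910]=b
cv2.imwrite("pics/c4.png",o[:,:,::-1][:, :910] if 0 else cv2.resize(o[:,:,::-1],(800,352)))
E
```

```text
time: 7.38
position: [0.5254, 0.2227, 0.1868]
orientation: [-0.145, 0.691, 0.146, 0.693]
ft_force: [0.2, -0.3, -0.6]
grip_width: 0.0141
TCP [0.5254 0.2227 0.1868] jaw az 113.7 R [[0.002, -0.402, 0.916], [0.001, 0.916, 0.402], [-1.0, 0.0, 0.002]]
[ 0.3   0.14  1.4   0.    1.6  -1.68]
[196 158]
```

View pics/c4.png

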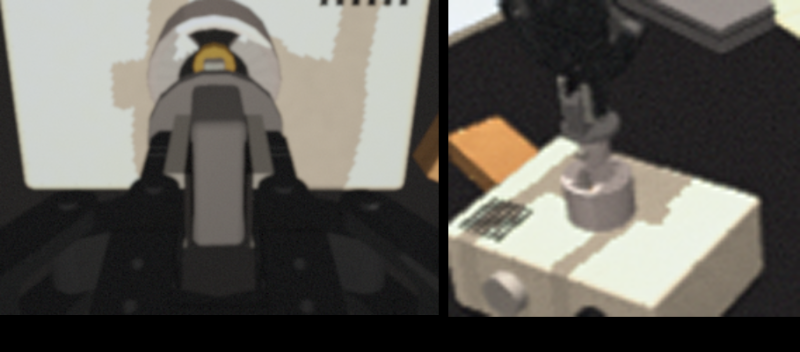

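The side view shows the foot just over the collar. In the wrist view the lug (214,68), the flange and the slot (214,42) line up. I'll descend in stages and watch the force.

```bash
python3 -m inch '[0.005,0,-0.001,0,0.01,0,-0.001,0,0.015,0,-0.001,0,0.018,0,-0.001,0,0.018,0,-0.001,0]' ; python3 -m inch '[0.005,0,0,0,0.010,0,0,0,0.014,0,0,0,0.014,0,0,0]'
```

```text
time: 8.1
position: [0.5246, 0.2224, 0.169]
orientation: [-0.145, 0.691, 0.146, 0.693]
ft_force: [0.1, -0.0, 0.3]
grip_width: 0.0141
time: 8.6
position: [0.5245, 0.2224, 0.1555]
orientation: [-0.145, 0.691, 0.146, 0.693]
ft_force: [-1.2, -0.1, 3.2]
grip_width: 0.0144
```

Plunger contact came at the expected height, 3.2 N with almost no lateral force. Pressing down next.

```bash
python3 -m inch '[0.003,0,0,0,0.006,0,0,0,0.009,0,0,0,0.011,0,0,0,0.011,0,0,0,0.011,0,0,0]'
```

```text
time: 9.35
position: [0.5249, 0.2225, 0.1471]
orientation: [-0.145, 0.69, 0.146, 0.694]
ft_force: [-3.3, -1.6, 10.5]
grip_width: 0.0142
```

```bash
python3 -m inch '[0.003,0,0,0,0.006,0,0,0,0.008,0,0,0,0.008,0,0,0,0.008,0,0,0]'; python3 -c "
from h import *
s=arm.get_state();print(s['moment'].round(2),s['joint_torque'].round(2));info()"
```

```text
time: 9.98
position: [0.5262, 0.2223, 0.1442]
orientation: [-0.145, 0.688, 0.145, 0.696]
ft_force: [-5.0, -2.5, 16.6]
grip_width: 0.0143
[-0.51  1.04  0.04] [  0.55 -27.62 -24.58   0.43  -2.07   0.03]
TCP [0.5262 0.2223 0.1442] jaw az 113.7 R [[0.011, -0.402, 0.916], [0.003, 0.916, 0.402], [-1.0, -0.002, 0.011]]
```

```bash
python3 -m inch '[0.006,0,-0.001,0,0.007,0.0003,-0.001,7,0.007,0.0005,-0.001,14,0.007,0.0007,-0.001,22,0.007,0.0009,-0.0005,30,0.007,0.001,0,38,0.007,0.001,0.0003,45,0.007,0.001,0.0003,45]'; python3 -c "
from h import *
s=arm.get_state();print(s['moment'].round(2),s['joint_positions'].round(2));info()"
```

```text
time: 10.98
position: [0.5278, 0.225, 0.144]
orientation: [0.135, 0.689, -0.127, 0.701]
ft_force: [-6.6, -0.3, 21.3]
grip_width: 0.0143
[ 0.23  1.24 -0.13] [ 0.3   0.16  1.47  0.    1.5  -0.9 ]
TCP [0.5278 0.225  0.144 ] jaw az 68.7 R [[0.019, 0.363, 0.931], [0.007, 0.932, -0.364], [-1.0, 0.014, 0.015]]
```

```bash
python3 -m inch '[0.007,0,-0.001,7,0.007,0.0004,-0.001,14,0.007,0.0007,-0.001,22,0.007,0.0009,-0.0005,30,0.007,0.001,0,38,0.007,0.0012,0.0002,45,0.007,0.0012,0.0003,50,0.007,0.0012,0.0003,51,0.007,0.0012,0.0003,51]'
python3 - <<'E'
from h import *
s=arm.get_state();print(s['moment'].round(2),s['joint_positions'].round(2));info()
p=arm.camera("wrist");q=arm.camera("side")
c=proj(q,[.525,.219,.14])[0].astype(int)
a=cv2.resize(p["pixels"],(460,345));b=cv2.resize(q["pixels"][c[1]-45:c[1]+41,c[0]-40:c[0]+45],(340,345),interpolation=cv2.INTER_CUBIC)
cv2.imwrite("pics/c5.png",np.hstack([a,b])[:,:,::-1])
E
```

```text
time: 12.1
position: [0.5272, 0.2257, 0.144]
orientation: [0.422, 0.567, -0.41, 0.576]
ft_force: [-14.8, -4.8, 27.6]
grip_width: 0.0144
[-1.29  2.72  0.98] [ 0.31  0.16  1.47  0.    1.5  -0.01]
TCP [0.5272 0.2257 0.144 ] jaw az 17.9 R [[0.019, 0.952, 0.307], [0.006, 0.307, -0.952], [-1.0, 0.02, -0.0]]
```

View pics/c5.png

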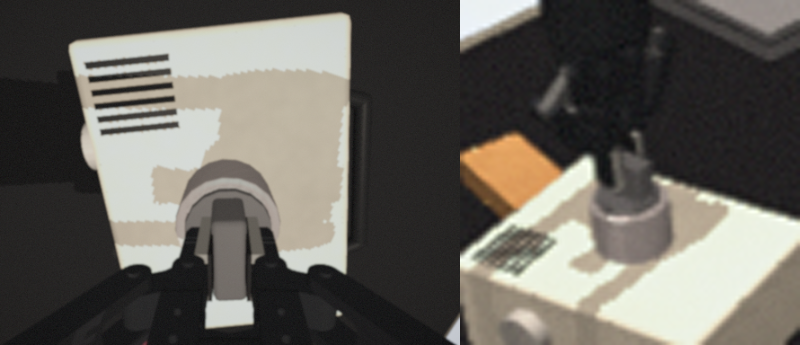

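The flange sits flush on the collar rim and the bar lies along the box's y. The z moment rose to about 1 N·m, so the stop has been reached. I'll ease the sideways load while keeping the push and twist.

```bash
python3 -m inch '[0.006,-0.001,0,0,0.006,-0.002,0,0,0.006,-0.002,0,0.5,0.006,-0.002,0,0.5,0.006,-0.002,0,0.5,0.006,-0.002,0,0.5]'
python3 - <<'E'
from h import *
s=arm.get_state();print(s['moment'].round(2));info()
p=arm.camera("wrist");save(p,"w6",(120,170,360,384),2.5)
E
```

```text
time: 12.95
position: [0.5268, 0.2255, 0.1441]
orientation: [0.425, 0.565, -0.41, 0.577]
ft_force: [-5.9, -2.9, 20.4]
grip_width: 0.0142
[-0.78  1.14  1.02]
TCP [0.5268 0.2255 0.1441] jaw az 17.6 R [[0.026, 0.953, 0.302], [0.007, 0.302, -0.953], [-1.0, 0.027, 0.001]]
```

View pics/w6.png

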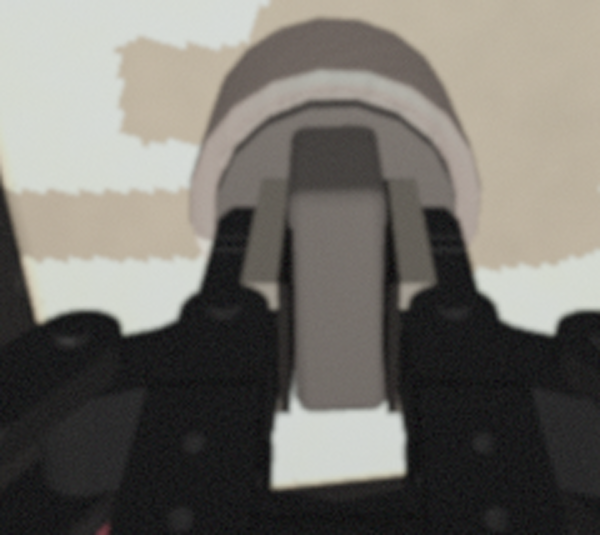

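```bash
python3 -m inch '[0.007,-0.0015,0,0.5,0.008,-0.0015,0,0.5,0.008,-0.0015,0,0.5,0.008,-0.0015,0,0.5]'; python3 -c "
from h import *
s=arm.get_state();print(s['moment'].round(2));info();print(arm.finish_job())"
```

```text
time: 13.5
position: [0.5268, 0.2256, 0.144]
orientation: [0.428, 0.562, -0.41, 0.577]
ft_force: [-9.4, -3.0, 25.7]
grip_width: 0.0142
[-0.91  1.93  1.15]
TCP [0.5268 0.2256 0.144 ] jaw az 17.3 R [[0.034, 0.954, 0.298], [0.008, 0.298, -0.955], [-0.999, 0.035, 0.002]]
the job is handed in; nothing more can be done
None
```

I lifted the lamp cartridge out of the tray and pushed it into the spring socket. I then twisted it clockwise to its stop and handed the job in still gripping and pressing it, at 13.5 s of the 48 s allowed.

**Last checks:**
- **Height:** the tool stayed at z 0.144 m while the push varied from 17 to 28 N, so the flange is on the rim. The spring alone gives 14 N, and the final push was 25.7 N.
- **Turn:** the gripper turned about 96° clockwise, against a stop at about 93°. The z moment rose from about 0 to about 1.1 N·m, so it is held against the stop.
- **Pictures:** they show the flange on the rim and the bar along the box's y, with the grip in place (opening 14 mm).
- **Plug and other things:** the plug was still in its cavity in the last picture of the tray, after the lift. I did not look at the bystanders again after that; the arm stayed clear of them.

**What did not come out clean:** a sideways force of about 10 N remained at the end, and the tool was tilted about 2°. The cartridge sat about 2° off in the grip the other way, so the two should roughly cancel. I did not measure the flange gap all round the rim.

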